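Find the socket driver that fits the rotor nut

ROBOT

A 6-joint arm with a two-finger parallel gripper is mounted at the origin on a cart in front of the work surface, level with it; the furniture and walls round the work are solid. World frame = base frame: x ahead of the robot, y to its left, z up, the work surface at z = 0. Lengths are in m, angles in rad, forces in N, time in s.
With the tool pointing down it reaches from about 0.4 to 0.925 m from the base axis. Payload 3.4 kg.
Tool frame: the origin (TCP) lies between the finger pads; the fingertips stand 8 mm ahead of it and the grasp point (between the pads) lies 11 mm behind it; z points along the fingers, y is the line along which they close (so a half turn about z gives the same grasp; the last joint's range is limited). The gripper opens to 85 mm and grips with 20 to 120 N. Pads are 22 mm wide; open, the fingers measure 114 mm over their backs; the gripper's body (76 mm by 85 mm) begins 54 mm behind the grasp point. The pads swing forward as they close: fully open they stand 13 mm farther back than shut.
Start: joints at [-0.073, 0.307, 1.506, -0, 1.328, -0.073], TCP at [0.575, -0, 0.239] pointing down, gripper open.
Joint ranges: [-3.12, 3.12], [-1.05, 2.28], [0.14, 2.33], [-1.42, 4.57], [0.1, 2.73], [-2.68, 2.68]. Speed limits (rad/s): [2.57, 2.57, 3.14, 3.14, 3.14, 3.14].

INTERFACE

Orientations are given as a unit quaternion [x, y, z, w].
In Python, from station import readout, cams, workorder gives the robot as it stands.
- The arm moves only by the tool move_arm, never from a script. Its argument "rows" is a list of rows, each an object of numbers: "dx", "dy", "dz": the shift along the world's x, y, z as a fraction of full scale; "turn": the turn about the world's z as a fraction of full scale; "fingers": the closure in counts, from 0 (fully open) to 255 (shut). In form: [{"dx": .., "dy": .., "dz": .., "turn": .., "fingers": ..}, ...]. A call has exactly 5 rows; each row shifts and turns the commanded pose from where the row before left it; what a row does not reach is not made up. Full scale, the value 1, is 0.3 m for a shift and 10 degrees for a turn. A row lasts 1/8 s, in which the tool goes at most 62.5 mm and 10.7 degrees, less where a joint would pass 70% of its speed; a pose out of reach is approached as far as the arm can. A call with a number of a shift or a turn outside -1 to 1 is refused whole. A call with a gripper value outside its range is refused whole. The fingers move at their own pace and stop on an object; "grip_force" is the grip in N (left out, the last holds). Time passes only in rows, so rows that do not move let the fingers close, or fill a call up. It gives the time, the measured TCP pose, the force, the opening and the grip force at its end, in the units of the state.
- readout.get_obs(): the state, without advancing time (a new reading comes with each control period).
- cams.camera(name): name is "scene" or "side" or "wrist"; returns a dict with "pixels" (480x640x3 uint8, blue, green, red), "fx", "fy", "cx", "cy" (pixels), "R" (3x3) and "t" (3): a world point X has camera coordinates R X + t. Camera axes: x right, y down, z forward; pixel columns grow to the right and rows downward; lengths in m; the calibration is good to about 2 mm. A picture is of the moment at which its call begins. There is no depth.
- workorder.sign_off(): hands the job in; it is judged then, once.
The state is a dict: "time": time; "joint_pos": joint angles; "dq": joint speeds; "joint_efforts": joint torques, N m; "tcp_pos": TCP position; "tcp_rot": TCP orientation; "force": force on the tool from outside, world axes, zero at the start; "moment": the same for the moment, N m; "opening": opening from 0.0 (shut) to 1.0 (fully open); "finger_force": force on a finger pad.
Only numpy, scipy, OpenCV 4.12 (cv2) and the standard library are available. Lean on these libraries where they do the work, as an engineer would, in place of code of your own. Each camera call takes 0.05 s, during which the arm holds its last target. There are 200 camera calls.

TASK

One of the three look-alike socket drivers in the white rack fits the hexagon nut in the middle of the centrifuge rotor; which one cannot be seen, so try them gently on the nut one at a time and stand each one that does not fit back in the rack. Seat the one that fits fully over the nut and finish while still gripping it and pushing it down, so that the red spring washer under it stays pressed flat. Leave the things standing around alone.

Things in the scene. Friction and masses are not known exactly. Their poses are not given: they have to be found in the camera images.
- place_1 (a point): First (robot's left, rack's +y) place of the rack: centre of the square blue grip of the driver standing there at the start, 90 mm above the worktop and 75 mm above that driver's lower end. Belongs to the rack, does not follow the driver. z up; x and y square to the grip's sides. Drivers look alike: 100 mm long, 0.18 kg, round steel socket 38 mm wide below, square blue grip 24 x 24 mm over the top 50 mm.
- place_2 (a point): Middle place of the rack: centre of the square blue grip of the driver standing there at the start, 90 mm above the worktop and 75 mm above that driver's lower end. Belongs to the rack, does not follow the driver. z up; x and y square to the grip's sides. Hexagon mouths face down, 26 mm deep, flats' normals at 0, 60, 120 deg ... from the grip's x (a pair of flats parallel to two sides).
- place_3 (a point): Third (robot's right, rack's -y) place of the rack: centre of the square blue grip of the driver standing there at the start, 90 mm above the worktop and 75 mm above that driver's lower end. Belongs to the rack, does not follow the driver. z up; x and y square to the grip's sides. Two mouths are too small (17, 19 mm across flats), one fits the nut (26 mm: 1 mm play a side, 9 deg of turn either way).
- rack: Fixed white block, 64 x 225 x 45 mm, origin at the centre of its underside, x across, y along the row, z up. Three round blind holes at y = +75, 0, -75 mm, 42 mm wide, 30 mm deep (bottoms 15 mm above the worktop). In each stands one socket driver, mouth down, grip square to the rack. Which driver stands where is drawn afresh each time.
- nut_top (a point): Centre of the top of the brass hexagon nut, 69 mm above the worktop: 24 mm across flats, 27.7 mm across corners, top edge chamfered. z up; x points at a CORNER (flats' normals at 30, 90 deg ... from x). It turns with slight friction. A driver too small rests on its top; the one that fits goes 16 mm lower, onto the red washer.
- spring_washer (a joint): How far the red spring washer (30 to 44 mm diameter) round the nut's foot is pressed down, in m: 0 free, 0.003 fully flat (a hard stop). It begins to move at 3 N and is flat at 7.5 N; a driver's own weight does not move it.
- rotor: Fixed dark centrifuge rotor on a round stand, 160 mm in diameter, 48 mm high, origin at the centre of its underside, z up. On its axis an aluminium collar (bore 44 mm, top 61 mm above the worktop) surrounds nut and red washer (washer top at 53 mm), with room for a 38 mm socket.
- yellow_box: Loose yellow carton 70 x 100 x 70 mm, origin under its centre; a bystander.
- timer: Loose white timer 66 x 66 x 20 mm, origin under its centre; a bystander.

How it is judged:
By the outcome, as a careful person would: the job done as asked, in the order asked, and still so for the second after the job is handed in, while the arm keeps its last pose, push and grip.
It also fails if it takes over 72 s, if anything falls off the work surface, if the arm or the gripper's body presses on something with over 40 N, if the wrist force passes 120 N, or if a joint passes its speed limit or range.

## Working session

There is one attempt and no reset: what is moved stays moved. The work goes in short steps, Python scripts to look and compute and a tool call to move; the robot and the scene stay as the last step left them, time stands still between calls to the robot, and variables do not carry over. Pictures are saved under pics/ and viewed, at most 10 in all, crops included, and the job is handed in when it is done.

Besides the shell and the picture viewer there is one more tool, called by a JSON object that holds its "api" and its "payload". move_arm: Moves the arm, as the interface text tells. Its arguments: {"type":"object","properties":{"rows":{"type":"array"},"grip_force":{"type":"number"}},"required":["rows"]}

```bash
mkdir -p pics; cat > h.py <<'E'
import numpy as np, cv2
from station import readout, cams, workorder
def snap(n,f):
    c=cams.camera(n); cv2.imwrite(f'pics/{f}.png',np.asarray(c['pixels']))
    np.savez(f'pics/{f}.npz',**{k:np.asarray(c[k]) for k in c}); return c
def load(f): return np.load(f'pics/{f}.npz')
def ray(c,u,v,z):
    R=c['R'];t=c['t'];o=-R.T@t
    d=R.T@np.array([(u-c['cx'])/c['fx'],(v-c['cy'])/c['fy'],1]); return o+d*(z-o[2])/d[2]
def proj(c,X):
    p=c['R']@np.asarray(X)+c['t']; return np.array([c['fx']*p[0]/p[2]+c['cx'],c['fy']*p[1]/p[2]+c['cy']])
E
python3 - <<'E'
from h import *
for n in('scene','side','wrist'):
    c=snap(n,n+'0'); print(n,c['fx'],(-c['R'].T@c['t']).round(3),c['R'][2].round(2))
print(readout.get_obs())
E
```

```text
scene 565.7936512087816 [-0.2   -0.849  0.701] [ 0.65  0.57 -0.51]
side 460.272915635528 [ 0.399 -1.146  0.498] [ 0.17  0.91 -0.39]
wrist 396.989412657888 [0.574 0.081 0.372] [-0.   -0.32 -0.95]
{'time': 0.15, 'joint_pos': array([-7.34716880e-02,  3.07394276e-01,  1.50741251e+00, -2.60316001e-05,
        1.32841952e+00, -7.34699200e-02]), 'dq': array([ 0.00067953, -0.00180255, -0.0034819 , -0.00166123,  0.00042562,
       -0.00035199]), 'joint_efforts': array([ 7.71606137e-04, -4.57977819e+01, -2.52218986e+01, -9.54763436e-05,
        8.49722768e-03, -4.89260890e-05]), 'tcp_pos': array([5.74450251e-01, 2.30157509e-05, 2.38581811e-01]), 'tcp_rot': array([ 7.07104954e-01,  7.07108136e-01, -5.43193928e-04, -6.10171627e-04]), 'force': array([0.40111836, 0.6592603 , 0.63909607]), 'moment': array([-0.05801363,  0.02481035, -0.01515734]), 'finger_force': 0.0, 'opening': 0.9998380220312247}
```

View pics/scene0.png

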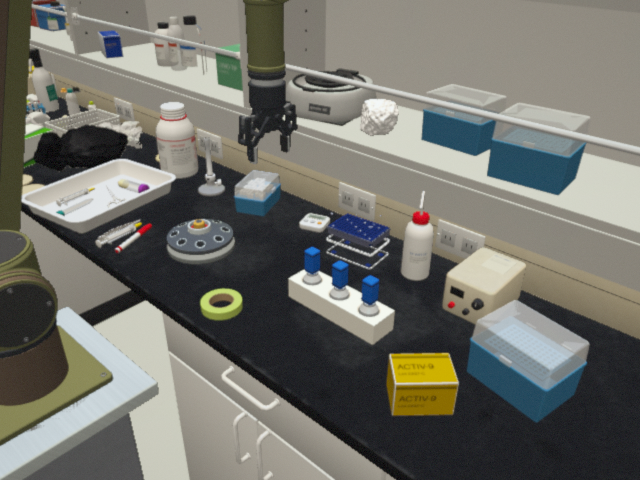

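View pics/wrist0.png

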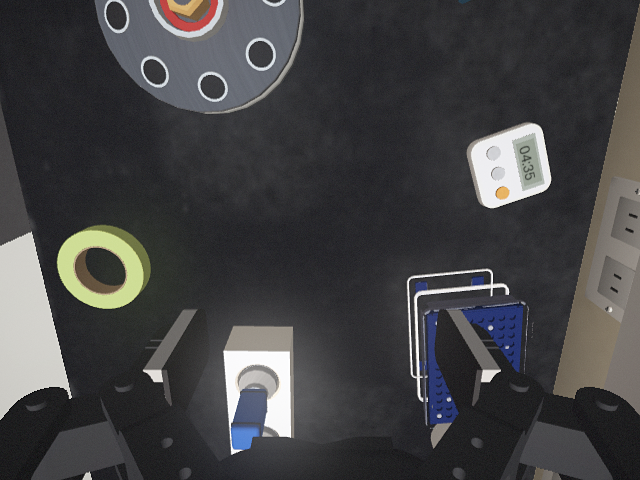

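The scene camera shows the rotor near (200,235) and the rack near (340,300), with grips at about (312,258), (340,272) and (370,290). The wrist view shows the rotor's nut at about (187,3) and the rack's far end at (258,380).

```bash
python3 - <<'E'
from h import *
a=cv2.imread('pics/scene0.png'); s=cv2.imread('pics/side0.png'); w=cv2.imread('pics/wrist0.png')
cv2.imwrite('pics/a.png',cv2.resize(a[235:345,280:400],None,fx=5,fy=5,interpolation=cv2.INTER_CUBIC))
# rack & rotor location in side by rough scene estimate
A=load('scene0');S=load('side0')
P=ray(A,340,272,.09);N=ray(A,199,226,.069);print(P,N,proj(S,P),proj(S,N))
E
```

```text
[ 0.51685603 -0.25585356  0.09      ] [0.46544802 0.12852856 0.069     ] [300.19927045 253.54670304] [263.32749806 208.12467108]
```

View pics/a.png

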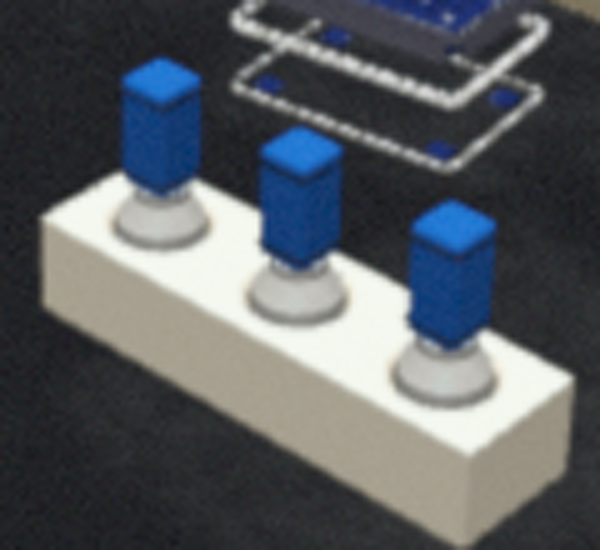

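View pics/side0.png

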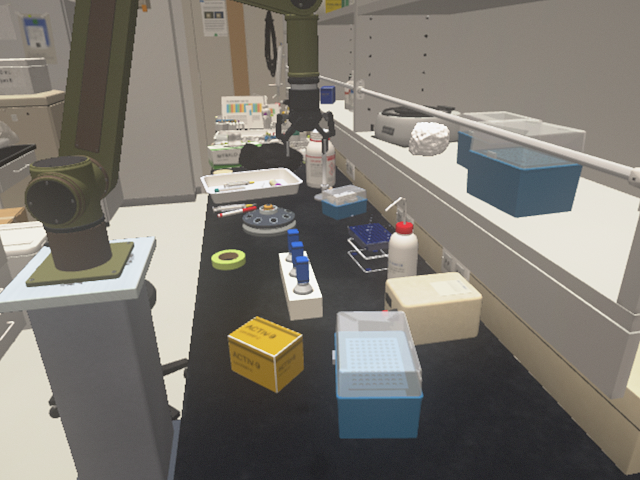

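The crop shows rack top corners at (42,218), (468,457) and (574,378) crop pixels. The grip-top centres are near (161,80), (300,153) and (453,226). In the side view the rack is at about (300,285) and the rotor at about (268,218).

```bash
python3 - <<'E'
from h import *
from scipy.optimize import least_squares
A=load('scene0');W=load('wrist0')
px=[(42,218),(468,457),(574,378),(42,308),(465,548),(568,468)]
X=[(-32,112.5,45),(-32,-112.5,45),(32,-112.5,45),(-32,112.5,0),(-32,-112.5,0),(32,-112.5,0)]
for y,q in zip((75,0,-75),([(123,84),(160,104),(200,76),(162,57)],[(260,152),(300,180),(342,155),(300,127)],[(410,225),(454,253),(496,227),(453,200)])):
    px+=q; X+=[(-12,y+12,115),(-12,y-12,115),(12,y-12,115),(12,y+12,115)]
px=(np.array(px)+.5)/5-.5+[280,235]; X=np.array(X)/1000
def w(p): c,s=np.cos(p[2]),np.sin(p[2]); return X@np.array([[c,-s,0],[s,c,0],[0,0,1]]).T+[p[0],p[1],0]
f=lambda p:np.concatenate([proj(A,a)-b for a,b in zip(w(p),px)])
r=least_squares(f,[.517,-.256,0]); print(r.x,np.degrees(r.x[2]),r.fun.reshape(-1,2).round(1).tolist())
p=r.x
for y in(.075,0,-.075): print(p[0]-np.sin(p[2])*y,p[1]+np.cos(p[2])*y)
print('nut wrist',ray(W,187,5,.069),ray(W,187,12,.053), proj(A,ray(W,187,5,.069)))
E
```

```text
[ 0.50739278 -0.26278459 -0.01031148] -0.5908043983936558 [[-0.2, 0.6], [0.3, 0.3], [-0.1, 0.6], [0.2, 0.4], [-0.5, 1.0], [-0.6, 1.2], [-1.0, -0.8], [0.3, -0.5], [0.5, 0.6], [-0.5, 0.2], [-0.5, -0.4], [0.9, -1.3], [0.7, -1.2], [-0.3, -0.2], [-0.3, 0.1], [1.1, -0.4], [0.8, -0.5], [-0.8, -0.1]]
0.5081661270808485 -0.18778858220387862
0.5073927796365513 -0.26278459498942874
0.506619432192254 -0.33778060777497887
nut wrist [0.48228773 0.14217673 0.069     ] [0.47699626 0.14100347 0.053     ] [201.24183964 221.5692267 ]
```

{"api": "move_arm", "payload": {"rows": [{"dx": -0.11, "dy": 0.18, "dz": 0, "turn": 0, "fingers": 0}, {"dx": -0.11, "dy": 0.18, "dz": 0, "turn": 0, "fingers": 0}, {"dx": -0.11, "dy": 0.18, "dz": 0, "turn": 0, "fingers": 0}, {"dx": 0, "dy": 0, "dz": 0, "turn": 0, "fingers": 0}, {"dx": 0, "dy": 0, "dz": 0, "turn": 0, "fingers": 0}]}}

```text
time: 0.78
tcp_pos: [0.4773, 0.1601, 0.2393]
tcp_rot: [0.707, 0.708, -0.0, 0.0]
force: [-0.0, 0.5, -0.1]
opening: 1.006
finger_force: 0.0
```

```bash
python3 - <<'E'
from h import *
W=snap('wrist','w1'); print(readout.get_obs()['tcp_pos'],readout.get_obs()['tcp_rot'])
u,v=proj(W,[.48,.142,.065]).astype(int);print(u,v)
u0,v0=u-75,v-70
print(u0,v0); cv2.imwrite('pics/w1c.png',cv2.resize(W['pixels'][v0:v0+140,u0:u0+150],None,fx=4,fy=4,interpolation=cv2.INTER_CUBIC))
E
```

```text
[0.47779    0.15949957 0.23931965] [7.07117978e-01 7.07095480e-01 1.71449815e-05 3.82855557e-04]
325 228
250 158
```

View pics/w1c.png

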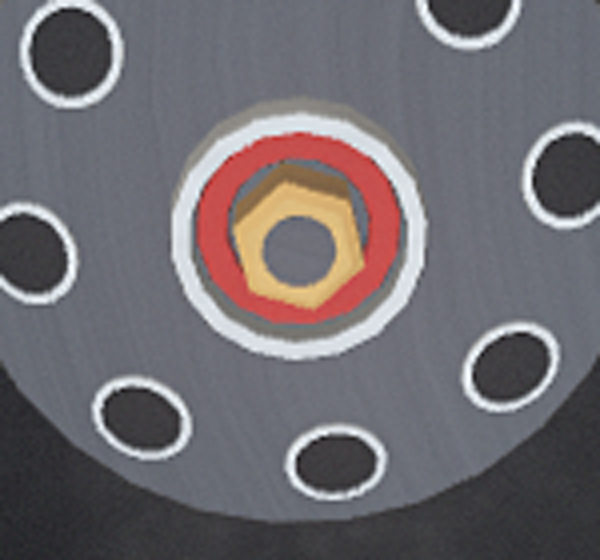

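The enlarged crop shows the nut's top hexagon with corners at (288,180), (354,189), (364,263), (308,308), (245,294) and (235,233). The collar's outer edge is centred at about (299,236).

```bash
python3 - <<'E'
from h import *
W=load('w1')
q=(np.array([(288,180),(354,189),(364,263),(308,308),(245,294),(235,233)])+.5)/4-.5+[250,158]
P=np.array([ray(W,u,v,.069) for u,v in q]);c=P.mean(0);d=P-c
print(c,np.linalg.norm(d,axis=1)*1e3,np.degrees(np.arctan2(d[:,1],d[:,0]))%60)
print('collar',[ray(W,*((np.array(p)+.5)/4-.5+[250,158]),.061).round(4) for p in [(172,236),(427,236),(299,113),(299,359)]])
for u,v,z in[(298,250,.069)]: print(ray(W,(u+.5)/4-.5+250,(v+.5)/4-.5+158,z))
A=load('scene0'); print(proj(A,c))
E
```

```text
[0.47892864 0.15151755 0.069     ] [13.4874267  15.7836782  13.55960527 13.38280904 14.92901716 12.95259936] [39.43418574 46.83785779 44.06520091 38.15644611 43.63178321 49.08087062]
collar [array([0.4531, 0.151 , 0.061 ]), array([0.5051, 0.1511, 0.061 ]), array([0.4789, 0.1765, 0.061 ]), array([0.4791, 0.1243, 0.061 ])]
[0.47875112 0.1504762  0.069     ]
[197.62283936 220.76907102]
```

```bash
python3 - <<'E'
from h import *
a=cv2.imread('pics/scene0.png')
cv2.imwrite('pics/b.png',cv2.resize(a[210:270,155:245],None,fx=8,fy=8,interpolation=cv2.INTER_CUBIC))
E
```

```text
(no output)
```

View pics/b.png

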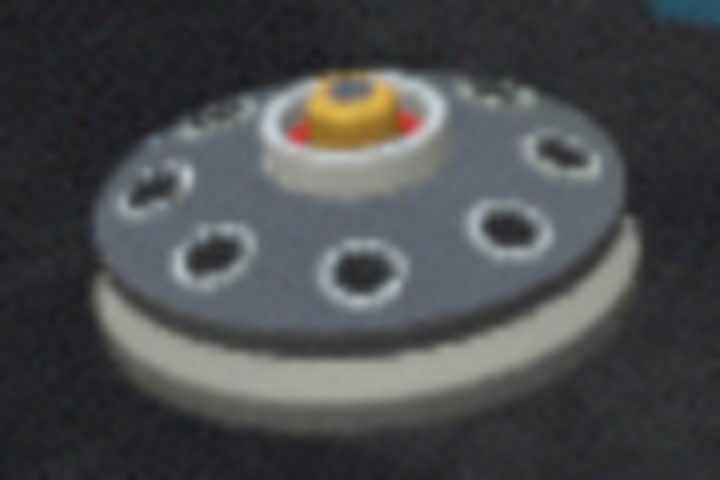

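The nut in the crop is at (350,90), scene pixel (198.3,220.8), which matches the wrist measurement's projection (197.6,220.8). I take the nut at (0.479, 0.1507), with a corner at about 43.5° mod 60, so the driver needs a yaw of about 13.5°. Next I look at the rack from above.

{"api": "move_arm", "payload": {"rows": [{"dx": 0.02, "dy": -0.2, "dz": 0, "turn": 0, "fingers": 0}, {"dx": 0.02, "dy": -0.2, "dz": 0, "turn": 0, "fingers": 0}, {"dx": 0.02, "dy": -0.2, "dz": 0, "turn": 0, "fingers": 0}, {"dx": 0.02, "dy": -0.2, "dz": 0, "turn": 0, "fingers": 0}, {"dx": 0.02, "dy": -0.2, "dz": 0, "turn": 0, "fingers": 0}]}}

```text
time: 1.45
tcp_pos: [0.5074, -0.1441, 0.2393]
tcp_rot: [0.708, 0.706, 0.0, 0.0]
force: [0.6, -0.8, 0.5]
opening: 1.0
finger_force: 0.0
```

{"api": "move_arm", "payload": {"rows": [{"dx": 0, "dy": -0.17, "dz": 0, "turn": 0, "fingers": 0}, {"dx": 0, "dy": -0.1, "dz": 0, "turn": 0, "fingers": 0}, {"dx": 0, "dy": 0, "dz": 0, "turn": 0, "fingers": 0}, {"dx": 0, "dy": 0, "dz": 0, "turn": 0, "fingers": 0}, {"dx": 0, "dy": 0, "dz": 0, "turn": 0, "fingers": 0}]}}

```text
time: 2.08
tcp_pos: [0.507, -0.2202, 0.2392]
tcp_rot: [0.707, 0.707, 0.0, -0.0]
force: [0.9, 0.6, 0.2]
opening: 1.002
finger_force: 0.0
```

```bash
python3 - <<'E'
from h import *
W=snap('wrist','w2'); print(readout.get_obs()['tcp_pos'],readout.get_obs()['tcp_rot'])
for y in(-.1878,-.2628,-.3378): print(proj(W,[.507,y,.115]))
E
```

```text
[ 0.50713601 -0.22008266  0.23931481] [ 7.06740803e-01  7.07472538e-01  6.02933449e-05 -2.03485674e-04]
[322.7923304  178.74492252]
[322.5117087  282.97045841]
[322.27428031 371.15359103]
```

View pics/w2.png

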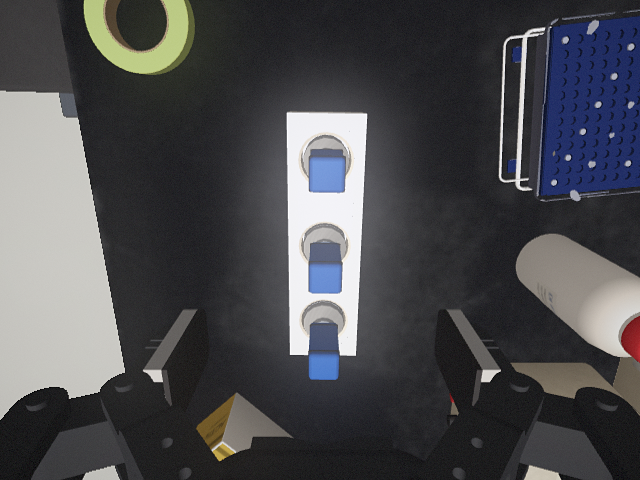

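From above, the grip-top centres are at about (327,174), (325,278) and (324,365). The rack's top corners are at (287,112), (367,113), (356,355) and (290,355).

```bash
python3 - <<'E'
from h import *
W=load('w2')
for p in[(327,174),(325,278),(324,365.5)]: print(ray(W,*p,.115).round(4))
for p in[(287,112),(367,113),(356,355),(290,355)]: print(ray(W,*p,.045).round(4))
E
```

```text
[ 0.5097 -0.1847  0.115 ]
[ 0.5088 -0.2589  0.115 ]
[ 0.5083 -0.3326  0.115 ]
[ 0.4788 -0.1477  0.045 ]
[ 0.5421 -0.1484  0.045 ]
[ 0.5399 -0.3729  0.045 ]
[ 0.476 -0.373  0.045]
```

{"api": "move_arm", "payload": {"rows": [{"dx": 0.007, "dy": 0.117, "dz": 0, "turn": -0.06, "fingers": 80}, {"dx": 0, "dy": 0, "dz": -0.15, "turn": 0, "fingers": 80}, {"dx": 0, "dy": 0, "dz": -0.18, "turn": 0, "fingers": 80}, {"dx": 0, "dy": 0, "dz": -0.18, "turn": 0, "fingers": 80}, {"dx": 0, "dy": 0, "dz": -0.02, "turn": 0, "fingers": 80}], "grip_force": 60}}

```text
time: 2.75
tcp_pos: [0.5064, -0.1835, 0.0773]
tcp_rot: [0.71, 0.704, -0.001, -0.004]
force: [-0.0, -0.4, 0.7]
opening: 0.684
finger_force: 0.0
```

{"api": "move_arm", "payload": {"rows": [{"dx": 0, "dy": 0, "dz": 0, "turn": 0, "fingers": 255}, {"dx": 0, "dy": 0, "dz": 0, "turn": 0, "fingers": 255}, {"dx": 0, "dy": 0, "dz": 0, "turn": 0, "fingers": 255}, {"dx": 0, "dy": 0, "dz": 0, "turn": 0, "fingers": 255}, {"dx": 0, "dy": 0, "dz": 0, "turn": 0, "fingers": 255}]}}

```text
time: 3.38
tcp_pos: [0.5112, -0.1866, 0.0826]
tcp_rot: [0.711, 0.703, 0.001, 0.002]
force: [0.3, 1.0, 7.0]
opening: 0.273
finger_force: 60.3
```

{"api": "move_arm", "payload": {"rows": [{"dx": 0, "dy": 0, "dz": 0.05, "turn": 0, "fingers": 255}, {"dx": 0, "dy": 0, "dz": 0.13, "turn": 0, "fingers": 255}, {"dx": 0, "dy": 0, "dz": 0.15, "turn": 0, "fingers": 255}, {"dx": 0, "dy": 0, "dz": 0, "turn": 0, "fingers": 255}, {"dx": 0, "dy": 0, "dz": 0, "turn": 0, "fingers": 255}]}}

```text
time: 4.0
tcp_pos: [0.5086, -0.1857, 0.1795]
tcp_rot: [0.711, 0.703, -0.0, -0.0]
force: [-1.2, 0.3, -2.2]
opening: 0.274
finger_force: 60.7
```

```bash
python3 - <<'E'
from h import *
o=readout.get_obs();print(o['tcp_pos'],o['tcp_rot'],o['force'],o['time'])
W=snap('wrist','w3'); p=o['tcp_pos'];o=readout.get_obs();print(o['tcp_pos'],o['tcp_rot'],o['force'],o['time'])
for d in(.0,): print([proj(W,p+[a,b,.036]).round() for a,b in((-.012,.012),(.012,.012),(.012,-.012),(-.012,-.012))])
S=snap('scene','s3'); u,v=proj(S,p).astype(int)
a=W['pixels'][150:480,200:450];b=S['pixels'][v-50:v+60,u-45:u+45]
print(u-45,v-50)
a=cv2.resize(a,None,fx=1.8,fy=1.8);b=cv2.resize(b,None,fx=3.8,fy=3.8)
h=max(len(a),len(b));pad=lambda x:np.vstack([x,np.zeros((h-len(x),x.shape[1],3),np.uint8)])
cv2.imwrite('pics/w3c.png',np.hstack([pad(a),pad(b)]))
E
```

```text
[ 0.50858615 -0.18568831  0.17950735] [ 7.10830857e-01  7.03362949e-01 -1.18001202e-04 -1.99165322e-04] [-1.23807132  0.25035664 -2.21253662] 4.0
[ 0.50811653 -0.18545836  0.17864001] [ 7.10809461e-01  7.03383720e-01 -4.37880107e-04 -1.02975973e-03] [ 0.01716939  1.42483868 -2.72907411] 4.05
[array([282., 353.]), array([366., 352.]), array([364., 419.]), array([285., 419.])]
266 171
```

View pics/w3c.png

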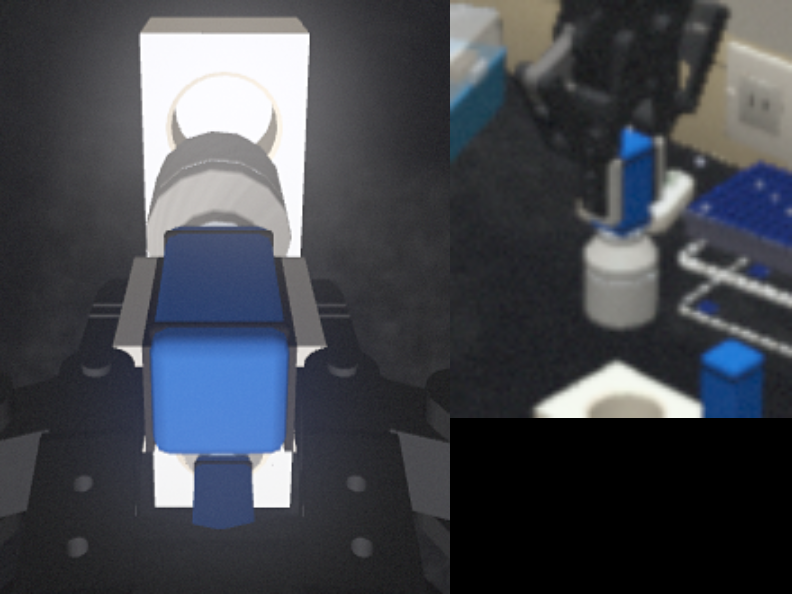

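The left half shows the driver upright between the pads, with its top face at about x 150–296 and y 326–452. The right half shows the socket's lower edge at about (621,327), side edges at 585 and 657, and the grip's top apex at (632,130).

```bash
python3 - <<'E'
from h import *
S=load('s3');W=load('w3');p=np.array([.5083,-.1855,.179])
t=np.linspace(0,2*np.pi,73)
for zb in(.108,.114):
  q=np.array([proj(S,[p[0]+.019*np.cos(a),p[1]+.019*np.sin(a),zb]) for a in t])
  f=lambda x:(x-[266,171])*3.8+[450,0]
  q=f(q);print(zb,'bottom ellipse u',q[:,0].min(),q[:,0].max(),'vmax',q[:,1].max())
  k=[f(proj(S,[p[0]+a,p[1]+b,zb+.1])).round() for a,b in((-.012,.012),(.012,.012),(.012,-.012),(-.012,-.012))];print('top',k)
  print('wrist top',[((proj(W,[p[0]+a,p[1]+b,zb+.1])-[200,150])*1.8).round() for a,b in((-.012,.012),(.012,.012),(.012,-.012),(-.012,-.012))])
E
```

```text
0.108 bottom ellipse u 584.5295098930001 656.4308710313412 vmax 330.78336103212575
top [array([587., 143.]), array([620., 128.]), array([654., 142.]), array([622., 158.])]
wrist top [array([151., 337.]), array([292., 336.]), array([289., 451.]), array([156., 452.])]
0.114 bottom ellipse u 584.4413625226218 656.535398214183 vmax 320.9783943687123
top [array([587., 133.]), array([620., 117.]), array([654., 132.]), array([622., 147.])]
wrist top [array([147., 358.]), array([296., 357.]), array([292., 476.]), array([153., 477.])]
```

{"api": "move_arm", "payload": {"rows": [{"dx": -0.02, "dy": 0.19, "dz": 0, "turn": 0.28, "fingers": 255}, {"dx": -0.02, "dy": 0.19, "dz": 0, "turn": 0.28, "fingers": 255}, {"dx": -0.02, "dy": 0.19, "dz": 0, "turn": 0.28, "fingers": 255}, {"dx": -0.02, "dy": 0.19, "dz": 0, "turn": 0.28, "fingers": 255}, {"dx": -0.018, "dy": 0.19, "dz": 0, "turn": 0.29, "fingers": 255}]}}

```text
time: 4.72
tcp_pos: [0.4785, 0.1006, 0.1779]
tcp_rot: [0.619, 0.786, -0.001, -0.001]
force: [1.0, 0.5, -1.9]
opening: 0.27
finger_force: 60.4
```

{"api": "move_arm", "payload": {"rows": [{"dx": 0, "dy": 0.12, "dz": 0, "turn": 0, "fingers": 255}, {"dx": 0, "dy": 0.051, "dz": 0, "turn": 0, "fingers": 255}, {"dx": 0, "dy": 0, "dz": -0.05, "turn": 0, "fingers": 255}, {"dx": 0, "dy": 0, "dz": -0.05, "turn": 0, "fingers": 255}, {"dx": 0, "dy": 0, "dz": 0, "turn": 0, "fingers": 255}]}}

```text
time: 5.35
tcp_pos: [0.4782, 0.1486, 0.1471]
tcp_rot: [0.62, 0.785, -0.002, -0.002]
force: [0.1, -0.5, -1.9]
opening: 0.272
finger_force: 60.4
```

```bash
python3 - <<'E'
from h import *
for i in range(2):
  W=cams.camera('wrist');o=readout.get_obs();print(o['tcp_pos'],o['tcp_rot'],o['force'],o['time'])
E
```

```text
[0.47903522 0.14895804 0.14797405] [ 0.61978501  0.78476993 -0.00134723 -0.00093724] [-1.02608018  0.21512988 -1.75937983] 5.4
[0.47969723 0.14924009 0.1486906 ] [ 6.19726848e-01  7.84817207e-01 -6.50058968e-04 -4.03093883e-04] [-0.63616006  0.02311524 -1.13227764] 5.45
```

{"api": "move_arm", "payload": {"rows": [{"dx": 0, "dy": 0.005, "dz": -0.01, "turn": 0, "fingers": 255}, {"dx": 0, "dy": 0, "dz": -0.01, "turn": 0, "fingers": 255}, {"dx": 0, "dy": 0, "dz": -0.01, "turn": 0, "fingers": 255}, {"dx": 0, "dy": 0, "dz": -0.01, "turn": 0, "fingers": 255}, {"dx": 0, "dy": 0, "dz": 0, "turn": 0, "fingers": 255}]}}

```text
time: 6.08
tcp_pos: [0.4797, 0.1519, 0.137]
tcp_rot: [0.619, 0.785, -0.0, -0.0]
force: [0.5, -0.2, -1.4]
opening: 0.278
finger_force: 60.4
```

{"api": "move_arm", "payload": {"rows": [{"dx": 0, "dy": 0, "dz": -0.01, "turn": 0, "fingers": 255}, {"dx": 0, "dy": 0, "dz": -0.005, "turn": 0, "fingers": 255}, {"dx": 0, "dy": 0, "dz": 0, "turn": 0, "fingers": 255}, {"dx": 0, "dy": 0, "dz": 0, "turn": 0, "fingers": 255}, {"dx": 0, "dy": 0, "dz": 0, "turn": 0, "fingers": 255}]}}

```text
time: 6.7
tcp_pos: [0.4802, 0.152, 0.1363]
tcp_rot: [0.619, 0.785, 0.001, 0.001]
force: [-5.9, -1.2, 25.1]
opening: 0.272
finger_force: 63.8
```

{"api": "move_arm", "payload": {"rows": [{"dx": 0, "dy": 0, "dz": 0.009, "turn": 0, "fingers": 255}, {"dx": -0.004, "dy": -0.004, "dz": 0, "turn": 0, "fingers": 255}, {"dx": 0, "dy": 0, "dz": 0, "turn": 0, "fingers": 255}, {"dx": 0, "dy": 0, "dz": -0.003, "turn": 0, "fingers": 255}, {"dx": 0, "dy": 0, "dz": 0, "turn": 0, "fingers": 255}]}}

```text
time: 7.32
tcp_pos: [0.4803, 0.1515, 0.1364]
tcp_rot: [0.619, 0.785, 0.002, 0.001]
force: [-2.1, 1.7, 13.7]
opening: 0.269
finger_force: 62.7
```

{"api": "move_arm", "payload": {"rows": [{"dx": 0, "dy": 0, "dz": 0, "turn": 0.3, "fingers": 255}, {"dx": 0, "dy": 0, "dz": 0, "turn": 0.3, "fingers": 255}, {"dx": 0, "dy": 0, "dz": 0, "turn": -0.6, "fingers": 255}, {"dx": 0, "dy": 0, "dz": 0, "turn": -0.5, "fingers": 255}, {"dx": 0, "dy": 0, "dz": 0, "turn": 0.5, "fingers": 255}]}}

```text
time: 7.95
tcp_pos: [0.4802, 0.1515, 0.1364]
tcp_rot: [0.619, 0.786, 0.002, 0.001]
force: [-2.6, 0.9, 14.5]
opening: 0.272
finger_force: 62.4
```

```bash
python3 - <<'E'
from h import *
S=snap('scene','s5');L=[];
for i in range(6):
  W=snap('wrist','w5');o=readout.get_obs();L.append(np.r_[o['tcp_pos'],o['force']])
print(np.mean(L,0).round(4),np.std(L,0).round(4))
a=S['pixels'][150:260,150:250];b=W['pixels'][130:350,210:430]
D=snap('side','d5')
print(proj(D,[.48,.151,.08]))
u,v=proj(D,[.48,.151,.08]).astype(int)
cc=cv2.resize(D['pixels'][v-40:v+30,u-35:u+35],(400,400),interpolation=cv2.INTER_CUBIC)
a=cv2.resize(a,(400,440),interpolation=cv2.INTER_CUBIC)
cv2.imwrite('pics/m5.png',np.hstack([a,cv2.copyMakeBorder(cc,0,40,0,0,0)]));print(u-35,v-40)
E
```

```text
[ 0.4803  0.1515  0.1364 -1.9042  1.1314 13.8082] [0.     0.     0.     0.594  0.5507 0.391 ]
[267.46909263 201.76747023]
232 161
```

View pics/m5.png

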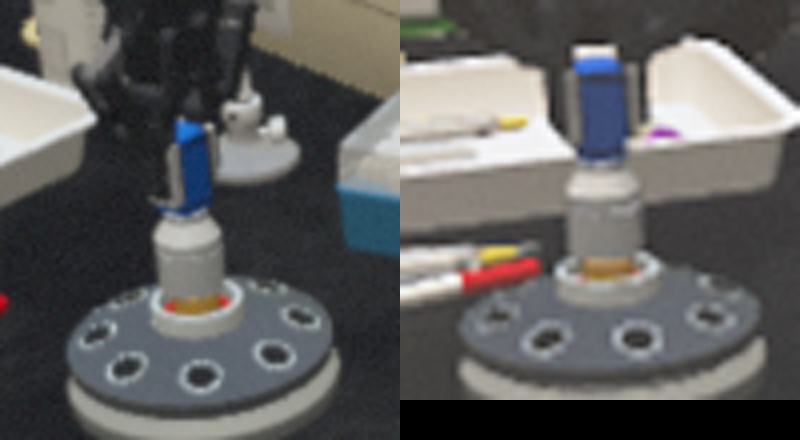

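The left view (scene, 4x) shows the socket bottom centred at about u=191 and the collar at about 196. The right view (side) shows the socket at about 604.5 and the collar and nut at about 610. The socket sits about 2 mm off the axis on top of the nut, so I measure it more precisely.

```bash
python3 - <<'E'
from h import *
S=load('s5');D=load('d5')
for n,c in(('scene',S),('side',D)):
  print(n,[proj(c,[.479,.1507,z]).round(2) for z in(.053,.061,.08,.095)])
  u,v=proj(c,[.479,.1507,.085]);u=int(u)
  g=cv2.cvtColor(c['pixels'],cv2.COLOR_BGR2GRAY)
  for r in range(int(v)-4,int(v)+20,1): print(r,g[r,u-17:u+18].tolist())
E
```

```text
scene [array([198.54, 226.84]), array([198.2 , 223.87]), array([197.39, 216.72]), array([196.74, 211.01])]
210 [35, 33, 35, 38, 34, 36, 36, 43, 96, 162, 189, 195, 195, 197, 198, 198, 199, 196, 191, 189, 186, 174, 154, 133, 109, 79, 48, 48, 47, 46, 45, 45, 46, 45, 46]
211 [34, 37, 37, 33, 33, 34, 36, 37, 75, 132, 156, 165, 177, 189, 191, 192, 191, 183, 173, 163, 153, 142, 125, 112, 109, 99, 53, 50, 44, 44, 50, 47, 48, 47, 50]
212 [34, 38, 35, 35, 36, 34, 37, 31, 72, 121, 135, 139, 148, 156, 158, 156, 157, 152, 142, 133, 127, 120, 117, 118, 119, 91, 57, 46, 47, 45, 46, 48, 43, 49, 45]
213 [37, 28, 31, 34, 34, 37, 33, 33, 63, 114, 145, 138, 135, 135, 133, 134, 132, 134, 131, 124, 123, 120, 129, 131, 114, 94, 56, 45, 46, 47, 42, 46, 44, 48, 48]
214 [31, 32, 29, 38, 41, 29, 35, 36, 55, 98, 136, 151, 153, 141, 140, 141, 141, 142, 146, 138, 134, 122, 124, 118, 108, 94, 55, 41, 44, 45, 47, 46, 44, 50, 48]
215 [37, 34, 34, 35, 33, 30, 33, 37, 51, 93, 125, 142, 141, 134, 133, 135, 132, 132, 133, 133, 129, 122, 118, 112, 107, 94, 53, 46, 44, 41, 44, 44, 44, 44, 49]
216 [33, 33, 39, 40, 35, 32, 
[... 6573 characters left out ...]
 107, 125, 106, 102, 102, 103, 105, 103, 101, 105, 105, 105, 104, 107, 104, 102, 107, 108, 106, 104, 106, 106, 106, 106, 106, 107, 108, 107, 108, 108, 108, 145, 145, 72]
217 [113, 103, 107, 105, 101, 104, 133, 144, 137, 138, 123, 118, 104, 104, 106, 104, 105, 103, 106, 107, 102, 135, 146, 135, 142, 131, 121, 106, 108, 107, 108, 106, 125, 139, 142]
218 [118, 104, 107, 102, 114, 134, 139, 120, 113, 113, 126, 132, 105, 106, 106, 106, 105, 105, 105, 132, 151, 137, 119, 111, 118, 129, 154, 137, 105, 106, 106, 108, 107, 118, 136]
219 [104, 105, 105, 117, 142, 140, 96, 63, 63, 62, 117, 145, 118, 103, 104, 107, 106, 104, 100, 158, 171, 91, 62, 61, 63, 87, 141, 143, 105, 109, 106, 108, 108, 107, 105]
```

{"api": "move_arm", "payload": {"rows": [{"dx": 0, "dy": 0, "dz": 0.02, "turn": 0, "fingers": 255}, {"dx": 0, "dy": 0, "dz": 0, "turn": 0, "fingers": 255}, {"dx": 0, "dy": 0, "dz": 0, "turn": 0, "fingers": 255}, {"dx": 0, "dy": 0, "dz": 0, "turn": 0, "fingers": 255}, {"dx": 0, "dy": 0, "dz": 0, "turn": 0, "fingers": 255}]}}

```text
time: 8.98
tcp_pos: [0.4785, 0.1506, 0.1403]
tcp_rot: [0.619, 0.785, -0.0, -0.0]
force: [0.6, -0.4, -2.1]
opening: 0.274
finger_force: 60.4
```

{"api": "move_arm", "payload": {"rows": [{"dx": 0.002, "dy": -0.002, "dz": 0, "turn": 0, "fingers": 255}, {"dx": 0, "dy": 0, "dz": -0.006, "turn": 0, "fingers": 255}, {"dx": 0, "dy": 0, "dz": -0.008, "turn": 0, "fingers": 255}, {"dx": 0, "dy": 0, "dz": -0.006, "turn": 0, "fingers": 255}, {"dx": 0, "dy": 0, "dz": 0, "turn": 0, "fingers": 255}]}}

```text
time: 9.6
tcp_pos: [0.4796, 0.1501, 0.1364]
tcp_rot: [0.619, 0.785, 0.0, 0.0]
force: [-3.8, -0.1, 13.4]
opening: 0.27
finger_force: 62.4
```

{"api": "move_arm", "payload": {"rows": [{"dx": 0.005, "dy": 0, "dz": 0.004, "turn": 0.4, "fingers": 255}, {"dx": -0.01, "dy": 0, "dz": 0, "turn": -0.4, "fingers": 255}, {"dx": 0.005, "dy": -0.006, "dz": 0, "turn": -0.4, "fingers": 255}, {"dx": 0, "dy": 0.01, "dz": 0, "turn": 0.4, "fingers": 255}, {"dx": 0, "dy": -0.004, "dz": 0, "turn": 0, "fingers": 255}]}}

```text
time: 10.22
tcp_pos: [0.48, 0.1503, 0.1365]
tcp_rot: [0.619, 0.785, 0.001, 0.0]
force: [-1.3, -0.1, 4.9]
opening: 0.274
finger_force: 61.3
```

{"api": "move_arm", "payload": {"rows": [{"dx": 0, "dy": 0, "dz": 0.1, "turn": 0, "fingers": 255}, {"dx": 0.01, "dy": -0.12, "dz": 0.045, "turn": -0.21, "fingers": 255}, {"dx": 0.02, "dy": -0.19, "dz": 0, "turn": -0.3, "fingers": 255}, {"dx": 0.02, "dy": -0.19, "dz": 0, "turn": -0.3, "fingers": 255}, {"dx": 0.02, "dy": -0.19, "dz": 0, "turn": -0.3, "fingers": 255}]}}

```text
time: 10.85
tcp_pos: [0.5001, -0.0583, 0.179]
tcp_rot: [0.693, 0.721, 0.0, -0.0]
force: [1.2, -0.2, -1.5]
opening: 0.271
finger_force: 60.5
```

{"api": "move_arm", "payload": {"rows": [{"dx": 0.02, "dy": -0.19, "dz": 0, "turn": -0.3, "fingers": 255}, {"dx": 0.008, "dy": -0.15, "dz": 0, "turn": 0, "fingers": 255}, {"dx": 0, "dy": -0.088, "dz": 0, "turn": 0, "fingers": 255}, {"dx": 0, "dy": 0, "dz": 0, "turn": 0, "fingers": 255}, {"dx": 0, "dy": 0, "dz": 0, "turn": 0, "fingers": 255}]}}

```text
time: 11.48
tcp_pos: [0.5082, -0.1845, 0.1787]
tcp_rot: [0.711, 0.703, 0.0, -0.001]
force: [0.4, -0.3, -1.6]
opening: 0.273
finger_force: 60.4
```

{"api": "move_arm", "payload": {"rows": [{"dx": 0, "dy": -0.003, "dz": -0.14, "turn": 0, "fingers": 255}, {"dx": 0, "dy": 0, "dz": -0.06, "turn": 0, "fingers": 255}, {"dx": 0, "dy": 0, "dz": -0.06, "turn": 0, "fingers": 255}, {"dx": 0, "dy": 0, "dz": -0.045, "turn": 0, "fingers": 255}, {"dx": 0, "dy": 0, "dz": 0, "turn": 0, "fingers": 255}]}}

```text
time: 12.1
tcp_pos: [0.5104, -0.1888, 0.0894]
tcp_rot: [0.71, 0.705, -0.001, 0.004]
force: [-1.6, -11.5, 0.9]
opening: 0.271
finger_force: 61.9
```

{"api": "move_arm", "payload": {"rows": [{"dx": 0, "dy": 0, "dz": -0.008, "turn": 0, "fingers": 255}, {"dx": 0, "dy": 0, "dz": 0, "turn": 0, "fingers": 255}, {"dx": 0, "dy": 0, "dz": 0, "turn": 0, "fingers": 80}, {"dx": 0, "dy": 0, "dz": 0, "turn": 0, "fingers": 80}, {"dx": 0, "dy": 0, "dz": 0, "turn": 0, "fingers": 80}]}}

```text
time: 12.72
tcp_pos: [0.5086, -0.1853, 0.0853]
tcp_rot: [0.711, 0.704, 0.0, -0.0]
force: [-0.1, -0.7, -0.6]
opening: 0.686
finger_force: 0.0
```

{"api": "move_arm", "payload": {"rows": [{"dx": 0, "dy": 0, "dz": 0.15, "turn": 0, "fingers": 80}, {"dx": 0, "dy": -0.15, "dz": 0, "turn": 0, "fingers": 80}, {"dx": -0.003, "dy": -0.1, "dz": 0, "turn": 0, "fingers": 80}, {"dx": 0, "dy": 0, "dz": -0.1, "turn": 0, "fingers": 80}, {"dx": 0, "dy": 0, "dz": -0.06, "turn": 0, "fingers": 80}]}}

```text
time: 13.35
tcp_pos: [0.5073, -0.2611, 0.0813]
tcp_rot: [0.711, 0.703, 0.0, -0.001]
force: [0.7, 0.3, -0.8]
opening: 0.681
finger_force: 0.0
```

{"api": "move_arm", "payload": {"rows": [{"dx": 0, "dy": 0, "dz": 0, "turn": 0, "fingers": 80}, {"dx": 0, "dy": 0, "dz": 0, "turn": 0, "fingers": 255}, {"dx": 0, "dy": 0, "dz": 0, "turn": 0, "fingers": 255}, {"dx": 0, "dy": 0, "dz": 0, "turn": 0, "fingers": 255}, {"dx": 0, "dy": 0, "dz": 0, "turn": 0, "fingers": 255}]}}

```text
time: 13.98
tcp_pos: [0.5086, -0.2615, 0.0834]
tcp_rot: [0.711, 0.703, 0.0, 0.001]
force: [-0.3, 0.8, 4.7]
opening: 0.272
finger_force: 59.2
```

{"api": "move_arm", "payload": {"rows": [{"dx": 0, "dy": 0, "dz": 0.05, "turn": 0, "fingers": 255}, {"dx": 0, "dy": 0, "dz": 0.13, "turn": 0, "fingers": 255}, {"dx": 0, "dy": 0, "dz": 0.15, "turn": 0, "fingers": 255}, {"dx": 0, "dy": 0, "dz": 0, "turn": 0, "fingers": 255}, {"dx": 0, "dy": 0, "dz": 0, "turn": 0, "fingers": 255}]}}

```text
time: 14.6
tcp_pos: [0.507, -0.2608, 0.1813]
tcp_rot: [0.711, 0.703, -0.0, -0.001]
force: [0.2, -0.3, -1.9]
opening: 0.273
finger_force: 60.7
```

```bash
python3 - <<'E'
from h import *
o=readout.get_obs();p=o['tcp_pos'];print(p,o['force'])
S=snap('scene','s6');W=snap('wrist','w6')
# driver in hand: blue grip & place_1 driver blue blob in scene
hsv=cv2.cvtColor(S['pixels'],cv2.COLOR_BGR2HSV);m=cv2.inRange(hsv,(100,150,60),(125,255,255))
n,l,st,ce=cv2.connectedComponentsWithStats(m)
print([(st[i].tolist(),ce[i].round(1).tolist()) for i in range(1,n) if st[i,4]>60 and 260<ce[i][0]<420])
O=load('scene0');hsv=cv2.cvtColor(O['pixels'],cv2.COLOR_BGR2HSV);m=cv2.inRange(hsv,(100,150,60),(125,255,255))
n,l,st,ce=cv2.connectedComponentsWithStats(m)
print([(st[i].tolist(),ce[i].round(1).tolist()) for i in range(1,n) if st[i,4]>60 and 260<ce[i][0]<420])
print(proj(S,[.5091,-.1855,.09]),proj(S,p+[0,0,.0075]))
E
```

```text
[ 0.50703948 -0.2608118   0.18129192] [ 0.20731307 -0.25580942 -1.93345777]
[([339, 217, 10, 29, 200], [344.3, 230.7]), ([352, 217, 36, 24, 411], [366.6, 228.9]), ([304, 246, 16, 28, 376], [311.5, 259.0]), ([362, 275, 17, 30, 418], [369.9, 288.6])]
[([329, 214, 59, 27, 680], [357.8, 226.8]), ([304, 246, 16, 28, 374], [311.6, 259.1]), ([332, 260, 17, 28, 387], [339.8, 273.1]), ([362, 275, 17, 29, 415], [369.9, 288.6])]
[311.13424269 260.47721571] [340.01049151 230.66828156]
```

{"api": "move_arm", "payload": {"rows": [{"dx": -0.02, "dy": 0.19, "dz": 0, "turn": 0.28, "fingers": 255}, {"dx": -0.02, "dy": 0.19, "dz": 0, "turn": 0.28, "fingers": 255}, {"dx": -0.02, "dy": 0.19, "dz": 0, "turn": 0.28, "fingers": 255}, {"dx": -0.02, "dy": 0.19, "dz": 0, "turn": 0.28, "fingers": 255}, {"dx": -0.014, "dy": 0.19, "dz": 0, "turn": 0.29, "fingers": 255}]}}

```text
time: 15.32
tcp_pos: [0.478, 0.0255, 0.18]
tcp_rot: [0.619, 0.786, -0.001, -0.001]
force: [1.8, -0.1, -1.6]
opening: 0.274
finger_force: 59.0
```

{"api": "move_arm", "payload": {"rows": [{"dx": 0, "dy": 0.19, "dz": 0, "turn": 0, "fingers": 255}, {"dx": 0, "dy": 0.15, "dz": 0, "turn": 0, "fingers": 255}, {"dx": 0, "dy": 0.079, "dz": -0.05, "turn": 0, "fingers": 255}, {"dx": 0, "dy": 0, "dz": -0.05, "turn": 0, "fingers": 255}, {"dx": 0, "dy": 0, "dz": 0, "turn": 0, "fingers": 255}]}}

```text
time: 15.95
tcp_pos: [0.4775, 0.1486, 0.1491]
tcp_rot: [0.619, 0.785, -0.002, -0.002]
force: [-0.3, 0.0, -2.2]
opening: 0.275
finger_force: 59.0
```

{"api": "move_arm", "payload": {"rows": [{"dx": 0, "dy": 0, "dz": -0.01, "turn": 0, "fingers": 255}, {"dx": 0, "dy": 0, "dz": 0, "turn": 0, "fingers": 255}, {"dx": 0, "dy": 0, "dz": 0, "turn": 0, "fingers": 255}, {"dx": 0, "dy": 0, "dz": 0, "turn": 0, "fingers": 255}, {"dx": 0, "dy": 0, "dz": 0, "turn": 0, "fingers": 255}]}}

```text
time: 16.58
tcp_pos: [0.4798, 0.1494, 0.1486]
tcp_rot: [0.619, 0.785, 0.0, 0.0]
force: [0.2, 0.2, -1.8]
opening: 0.273
finger_force: 59.0
```

{"api": "move_arm", "payload": {"rows": [{"dx": -0.002, "dy": 0.002, "dz": -0.02, "turn": 0, "fingers": 255}, {"dx": 0, "dy": 0, "dz": -0.011, "turn": 0, "fingers": 255}, {"dx": 0, "dy": 0, "dz": -0.009, "turn": 0, "fingers": 255}, {"dx": 0, "dy": 0, "dz": -0.007, "turn": 0, "fingers": 255}, {"dx": 0, "dy": 0, "dz": 0, "turn": 0, "fingers": 255}]}}

```text
time: 17.2
tcp_pos: [0.4789, 0.1501, 0.1341]
tcp_rot: [0.619, 0.785, -0.0, -0.0]
force: [0.7, -0.4, -1.9]
opening: 0.275
finger_force: 59.0
```

The second driver is going over the nut: it is already below the earlier contact height with no force. I continue with a firmer grip.

{"api": "move_arm", "payload": {"rows": [{"dx": 0, "dy": 0, "dz": -0.007, "turn": 0, "fingers": 255}, {"dx": 0, "dy": 0, "dz": -0.01, "turn": 0, "fingers": 255}, {"dx": 0, "dy": 0, "dz": -0.01, "turn": 0, "fingers": 255}, {"dx": 0, "dy": 0, "dz": -0.008, "turn": 0, "fingers": 255}, {"dx": 0, "dy": 0, "dz": 0, "turn": 0, "fingers": 255}], "grip_force": 100}}

```text
time: 17.82
tcp_pos: [0.4788, 0.15, 0.1235]
tcp_rot: [0.619, 0.785, -0.0, -0.0]
force: [0.6, -0.9, -2.0]
opening: 0.267
finger_force: 97.9
```

{"api": "move_arm", "payload": {"rows": [{"dx": 0, "dy": 0, "dz": -0.006, "turn": 0, "fingers": 255}, {"dx": 0, "dy": 0, "dz": -0.006, "turn": 0, "fingers": 255}, {"dx": 0, "dy": 0, "dz": -0.006, "turn": 0, "fingers": 255}, {"dx": 0, "dy": 0, "dz": -0.004, "turn": 0, "fingers": 255}, {"dx": 0, "dy": 0, "dz": 0, "turn": 0, "fingers": 255}]}}

```text
time: 18.45
tcp_pos: [0.4789, 0.15, 0.1171]
tcp_rot: [0.619, 0.785, -0.0, -0.0]
force: [0.7, 0.8, -1.7]
opening: 0.265
finger_force: 97.9
```

{"api": "move_arm", "payload": {"rows": [{"dx": 0, "dy": 0, "dz": -0.004, "turn": 0, "fingers": 255}, {"dx": 0, "dy": 0, "dz": -0.003, "turn": 0, "fingers": 255}, {"dx": 0, "dy": 0, "dz": -0.003, "turn": 0, "fingers": 255}, {"dx": 0, "dy": 0, "dz": 0, "turn": 0, "fingers": 255}, {"dx": 0, "dy": 0, "dz": 0, "turn": 0, "fingers": 255}]}}

```text
time: 19.08
tcp_pos: [0.479, 0.1501, 0.1142]
tcp_rot: [0.619, 0.785, -0.0, -0.0]
force: [-0.0, 0.5, -1.7]
opening: 0.264
finger_force: 97.9
```

```bash
python3 - <<'E'
from h import *
o=readout.get_obs();p=o['tcp_pos'];print(p,o['force'])
S=snap('scene','s7');D=snap('side','d7')
a=cv2.resize(S['pixels'][150:260,150:250],(400,440),interpolation=cv2.INTER_CUBIC)
cc=cv2.resize(D['pixels'][161:231,232:302],(400,400),interpolation=cv2.INTER_CUBIC)
cv2.imwrite('pics/m7.png',np.hstack([a,cv2.copyMakeBorder(cc,0,40,0,0,0)]))
E
```

```text
[0.47903989 0.15009322 0.11420203] [-0.01706908  0.49191399 -1.74727572]
```

View pics/m7.png

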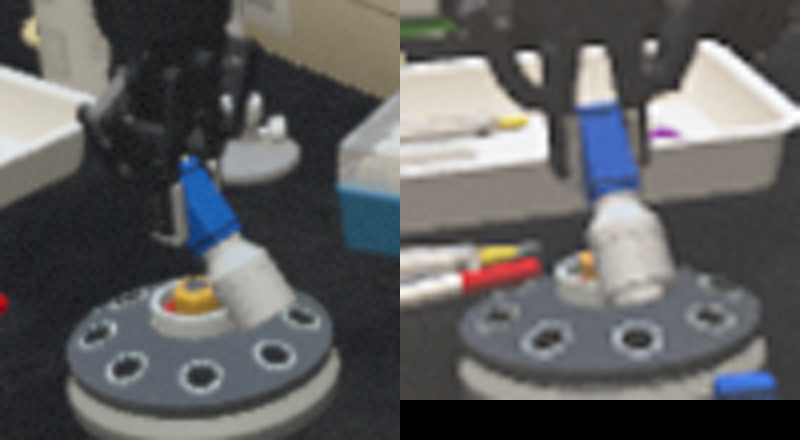

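The picture shows the driver tilted in the grip by about 30°, with the mouth toward -y beside the collar. Its lower end must have clipped the driver in place_1 on the way over, because that carry height was too low. I will straighten it against the fixed rack's end face, stand it on the worktop and re-grasp it.

{"api": "move_arm", "payload": {"rows": [{"dx": 0, "dy": 0, "dz": 0.15, "turn": 0, "fingers": 255}, {"dx": 0, "dy": -0.1, "dz": 0.12, "turn": -0.21, "fingers": 255}, {"dx": 0.03, "dy": -0.19, "dz": 0.03, "turn": -0.4, "fingers": 255}, {"dx": 0.03, "dy": -0.19, "dz": 0, "turn": -0.4, "fingers": 255}, {"dx": 0.037, "dy": -0.19, "dz": 0, "turn": -0.4, "fingers": 255}]}}

```text
time: 19.8
tcp_pos: [0.5082, -0.0524, 0.2047]
tcp_rot: [0.711, 0.703, 0.0, 0.0]
force: [1.0, 0.2, -2.0]
opening: 0.269
finger_force: 98.6
```

{"api": "move_arm", "payload": {"rows": [{"dx": 0, "dy": -0.1, "dz": 0, "turn": 0, "fingers": 255}, {"dx": 0, "dy": 0, "dz": 0, "turn": 0, "fingers": 255}, {"dx": 0, "dy": 0, "dz": 0, "turn": 0, "fingers": 255}, {"dx": 0, "dy": 0, "dz": 0, "turn": 0, "fingers": 255}, {"dx": 0, "dy": 0, "dz": 0, "turn": 0, "fingers": 255}]}}

```text
time: 20.42
tcp_pos: [0.5081, -0.0798, 0.2042]
tcp_rot: [0.71, 0.704, 0.0, -0.0]
force: [0.0, 0.1, -2.0]
opening: 0.27
finger_force: 98.6
```

```bash
cat >> h.py <<'E'
def blobs(c,lo=(100,150,60),hi=(125,255,255),amin=60):
    m=cv2.inRange(cv2.cvtColor(c['pixels'],cv2.COLOR_BGR2HSV),lo,hi)
    n,l,st,ce=cv2.connectedComponentsWithStats(m); R=[]
    for i in range(1,n):
        if st[i,4]>amin:
            r=cv2.minAreaRect(np.argwhere(l==i)[:,::-1].astype(np.float32)); R.append((st[i].tolist(),ce[i].round(1).tolist(),np.round(r[1],1).tolist(),round(r[2],1)))
    return R
E
python3 - <<'E'
from h import *
o=readout.get_obs();p=o['tcp_pos'];print(p,o['tcp_rot'],o['force'])
S=snap('scene','s8');W=snap('wrist','w8')
for b in blobs(S): 
    if 230<b[1][0]<420:print('S',b)
for b in blobs(W): print('W',b)
print('tape',ray(load('scene0'),221,303,.02))
from scipy.optimize import minimize
# tilt fit: grip box corners (rotating about grasp point) convex hull vs scene blob bbox, for range of tilts
for th in range(-50,60,10):
    t=np.radians(th);R=np.array([[1,0,0],[0,np.cos(t),-np.sin(t)],[0,np.sin(t),np.cos(t)]])
    q=np.array([proj(S,p+[0,0,.011]+R@np.array([a,b,c])) for a in(-.012,.012) for b in(-.012,.012) for c in(-.0285,.0215)])
    print(th,q.min(0).round(),q.max(0).round())
E
```

```text
[ 0.50806219 -0.07983697  0.20424433] [ 7.10214259e-01  7.03985579e-01  6.53311610e-05 -7.88459941e-05] [ 0.01870032  0.09828829 -2.0289283 ]
S ([236, 177, 52, 38, 540], [265.6, 199.3], [26.5, 50.6], 62.9)
S ([329, 214, 59, 27, 680], [357.7, 226.8], [56.0, 17.4], 18.4)
S ([298, 243, 19, 27, 390], [307.4, 255.9], [26.3, 15.9], 78.7)
S ([362, 275, 17, 29, 417], [369.9, 288.5], [28.0, 16.0], 90.0)
W ([505, 214, 14, 14, 129], [510.8, 219.7], [13.0, 13.0], 90.0)
W ([534, 226, 106, 149, 12546], [587.9, 300.7], [148.0, 105.0], 90.0)
W ([502, 311, 8, 11, 80], [505.5, 316.2], [10.0, 7.0], 90.0)
W ([284, 318, 75, 71, 2449], [316.5, 350.3], [74.0, 70.0], 0.0)
tape [ 0.35001526 -0.0870364   0.02      ]
-50 [260. 176.] [287. 205.]
-40 [260. 176.] [287. 206.]
-30 [261. 176.] [286. 205.]
-20 [262. 177.] [284. 204.]
-10 [263. 176.] [283. 205.]
0 [264. 176.] [281. 205.]
10 [263. 176.] [282. 205.]
20 [262. 176.] [283. 205.]
30 [260. 176.] [284. 204.]
40 [259. 177.] [285. 203.]
50 [259. 178.] [285. 201.]
```

{"api": "move_arm", "payload": {"rows": [{"dx": 0, "dy": 0.017, "dz": -0.15, "turn": 0, "fingers": 255}, {"dx": 0, "dy": 0, "dz": -0.15, "turn": 0, "fingers": 255}, {"dx": 0, "dy": 0, "dz": -0.08, "turn": 0, "fingers": 255}, {"dx": 0, "dy": 0, "dz": -0.03, "turn": 0, "fingers": 255}, {"dx": 0, "dy": 0, "dz": 0, "turn": 0, "fingers": 255}], "grip_force": 30}}

```text
time: 21.15
tcp_pos: [0.5083, -0.0757, 0.0811]
tcp_rot: [0.711, 0.704, -0.0, -0.0]
force: [-0.0, -0.1, -0.9]
opening: 0.27
finger_force: 98.7
```

{"api": "move_arm", "payload": {"rows": [{"dx": 0, "dy": -0.05, "dz": 0, "turn": 0, "fingers": 255}, {"dx": 0, "dy": -0.04, "dz": 0, "turn": 0, "fingers": 255}, {"dx": 0, "dy": -0.03, "dz": 0, "turn": 0, "fingers": 255}, {"dx": 0, "dy": -0.02, "dz": 0, "turn": 0, "fingers": 255}, {"dx": 0, "dy": 0, "dz": 0, "turn": 0, "fingers": 255}]}}

```text
time: 21.78
tcp_pos: [0.509, -0.1152, 0.0833]
tcp_rot: [0.712, 0.703, 0.003, -0.001]
force: [0.2, 11.2, 2.6]
opening: 0.266
finger_force: 97.5
```

```bash
python3 - <<'E'
from h import *
o=readout.get_obs();p=o['tcp_pos'];print(p,o['force'],o['finger_force'])
S=snap('scene','s9')
for b in blobs(S): 
    if 230<b[1][0]<420:print('S',b)
E
```

```text
[ 0.50897302 -0.11523694  0.08326339] [ 0.20641651 11.20948707  2.59361928] 97.54849433898926
S ([235, 198, 35, 17, 271], [251.1, 205.7], [34.6, 14.4], 3.9)
S ([329, 215, 59, 26, 683], [357.8, 226.8], [56.0, 17.4], 18.4)
S ([286, 234, 10, 26, 180], [290.0, 246.9], [25.0, 8.3], 86.6)
S ([299, 243, 18, 27, 389], [307.5, 256.0], [26.3, 16.1], 82.9)
S ([362, 274, 18, 30, 414], [369.9, 288.5], [17.0, 29.0], 0.0)
```

{"api": "move_arm", "payload": {"rows": [{"dx": 0, "dy": -0.02, "dz": 0, "turn": 0, "fingers": 255}, {"dx": 0, "dy": -0.015, "dz": 0, "turn": 0, "fingers": 255}, {"dx": 0, "dy": -0.01, "dz": 0, "turn": 0, "fingers": 255}, {"dx": 0, "dy": -0.007, "dz": 0, "turn": 0, "fingers": 255}, {"dx": 0, "dy": 0, "dz": 0, "turn": 0, "fingers": 255}]}}

```text
time: 22.45
tcp_pos: [0.5086, -0.13, 0.0831]
tcp_rot: [0.712, 0.702, 0.003, -0.002]
force: [1.2, 12.9, 3.7]
opening: 0.268
finger_force: 97.2
```

```bash
python3 - <<'E'
from h import *
o=readout.get_obs();p=o['tcp_pos'];print(p,o['force'],o['finger_force'])
S=snap('scene','s10');D=snap('side','d10')
for b in blobs(S): 
    if 270<b[1][0]<420:print('S',b)
for b in blobs(D): 
    if 270<b[1][0]<330:print('D',b)
for b in blobs(load('side0')): 
    if 270<b[1][0]<330:print('D0',b)
E
```

```text
[ 0.5086384  -0.13001968  0.08308076] [ 1.17060024 12.87279523  3.71454181] 97.16473817825317
S ([330, 214, 58, 27, 677], [357.8, 226.8], [55.3, 17.4], 18.4)
S ([291, 236, 26, 34, 544], [303.7, 253.7], [34.0, 24.0], 86.4)
S ([362, 275, 17, 29, 415], [369.9, 288.6], [28.0, 16.0], 90.0)
D0 ([296, 256, 12, 6, 61], [301.0, 258.8], [5.0, 11.0], 90.0)
```

{"api": "move_arm", "payload": {"rows": [{"dx": 0, "dy": -0.008, "dz": 0, "turn": 0, "fingers": 255}, {"dx": 0, "dy": 0, "dz": 0, "turn": 0, "fingers": 255}, {"dx": 0, "dy": 0.02, "dz": -0.01, "turn": 0, "fingers": 255}, {"dx": 0, "dy": 0, "dz": -0.01, "turn": 0, "fingers": 255}, {"dx": 0, "dy": 0, "dz": 0, "turn": 0, "fingers": 255}]}}

```text
time: 23.18
tcp_pos: [0.5086, -0.1305, 0.0756]
tcp_rot: [0.711, 0.703, 0.0, 0.001]
force: [0.4, 0.3, -0.3]
opening: 0.268
finger_force: 96.6
```

{"api": "move_arm", "payload": {"rows": [{"dx": 0, "dy": 0, "dz": -0.01, "turn": 0, "fingers": 255}, {"dx": 0, "dy": 0, "dz": 0, "turn": 0, "fingers": 255}, {"dx": 0, "dy": 0, "dz": -0.007, "turn": 0, "fingers": 255}, {"dx": 0, "dy": 0, "dz": 0, "turn": 0, "fingers": 255}, {"dx": 0, "dy": 0, "dz": 0, "turn": 0, "fingers": 255}]}}

```text
time: 23.8
tcp_pos: [0.5081, -0.1299, 0.0701]
tcp_rot: [0.711, 0.703, -0.0, -0.0]
force: [-0.9, 0.9, -1.7]
opening: 0.269
finger_force: 96.6
```

{"api": "move_arm", "payload": {"rows": [{"dx": 0, "dy": 0, "dz": -0.007, "turn": 0, "fingers": 255}, {"dx": 0, "dy": 0, "dz": 0, "turn": 0, "fingers": 255}, {"dx": 0, "dy": 0, "dz": -0.007, "turn": 0, "fingers": 255}, {"dx": 0, "dy": 0, "dz": 0, "turn": 0, "fingers": 255}, {"dx": 0, "dy": 0, "dz": 0, "turn": 0, "fingers": 255}]}}

```text
time: 24.42
tcp_pos: [0.5081, -0.1298, 0.0659]
tcp_rot: [0.711, 0.703, -0.0, -0.0]
force: [-0.1, -0.6, -2.3]
opening: 0.272
finger_force: 96.5
```

{"api": "move_arm", "payload": {"rows": [{"dx": 0, "dy": 0, "dz": -0.006, "turn": 0, "fingers": 255}, {"dx": 0, "dy": 0, "dz": 0, "turn": 0, "fingers": 255}, {"dx": 0, "dy": 0, "dz": -0.006, "turn": 0, "fingers": 255}, {"dx": 0, "dy": 0, "dz": 0, "turn": 0, "fingers": 255}, {"dx": 0, "dy": 0, "dz": 0, "turn": 0, "fingers": 255}]}}

```text
time: 25.05
tcp_pos: [0.5083, -0.1302, 0.0653]
tcp_rot: [0.711, 0.703, 0.0, 0.001]
force: [-5.4, 0.4, 23.9]
opening: 0.265
finger_force: 100.1
```

```bash
python3 - <<'E'
from h import *
o=readout.get_obs();p=o['tcp_pos'];print(p,o['force'],o['finger_force'])
S=snap('scene','s11')
for b in blobs(S): 
    if 270<b[1][0]<420:print('S',b)
# predicted grip bbox for upright driver with given bottom z
for zb in(0,.005,.01):
    q=np.array([proj(S,[p[0]+a,p[1]+b,zb+c]) for a in(-.012,.012) for b in(-.012,.012) for c in(.05,.1)]);print(zb,q.min(0).round(1),q.max(0).round(1))
# socket/worktop edge: brightness down a column under the driver
u,v=proj(S,[p[0]-.012,p[1]-.015,0]);print(u,v)
g=cv2.cvtColor(S['pixels'],cv2.COLOR_BGR2GRAY);u0=int(proj(S,p)[0]);print(u0)
for r in range(236,286,2):print(r,g[r,u0-22:u0+16].tolist())
E
```

```text
[ 0.50828137 -0.13017674  0.06533763] [-5.42999148  0.42699099 23.89005548] 100.06816148757935
S ([330, 215, 58, 26, 671], [358.0, 226.8], [55.3, 17.4], 18.4)
S ([291, 243, 26, 27, 543], [303.8, 255.7], [26.2, 24.3], 85.9)
S ([362, 275, 17, 29, 418], [370.0, 288.6], [28.0, 16.0], 90.0)
0 [283.2 242.7] [299.8 271.5]
0.005 [283.1 240.6] [299.8 269.5]
0.01 [283.  238.5] [299.7 267.5]
293.1714402574455 291.6708290164685
291
236 [103, 79, 69, 65, 56, 44, 50, 80, 93, 71, 44, 44, 53, 51, 38, 28, 29, 35, 36, 35, 37, 36, 36, 39, 33, 34, 33, 34, 35, 37, 39, 29, 32, 36, 35, 43, 49, 59]
238 [59, 45, 47, 40, 35, 40, 37, 45, 65, 82, 58, 46, 58, 65, 65, 67, 59, 54, 53, 46, 39, 36, 37, 32, 30, 36, 30, 40, 48, 46, 38, 33, 35, 33, 38, 42, 47, 49]
240 [53, 50, 27, 38, 31, 35, 37, 34, 34, 37, 39, 43, 46, 44, 46, 51, 58, 64, 58, 48, 40, 35, 33, 35, 32, 39, 54, 64, 66, 60, 37, 37, 33, 32, 34, 24, 34, 36]
242 [43, 57, 64, 35, 34, 35, 32, 30, 28, 33, 32, 34, 40, 39, 39, 42, 40, 36, 40, 38, 43, 38, 35, 25, 32, 38, 56, 63, 65, 61, 43, 32, 37, 35, 36, 33, 35, 33]
244 [31, 42, 38, 40, 32, 28, 36, 28, 35, 29, 29
[... 2773 characters left out ...]
34, 36, 38, 37, 36, 34, 34, 32, 39, 61, 105, 123, 134, 143, 156, 181, 221, 237, 244, 246, 246, 246, 246, 246, 247, 246, 246, 243, 225, 168, 166, 183, 193, 200]
280 [38, 39, 35, 30, 38, 37, 37, 38, 38, 38, 37, 32, 39, 58, 101, 125, 131, 133, 138, 146, 165, 179, 198, 226, 241, 245, 246, 246, 247, 247, 246, 242, 228, 182, 131, 130, 136, 148]
282 [36, 34, 39, 36, 37, 38, 40, 35, 37, 38, 37, 35, 36, 52, 91, 121, 126, 130, 135, 146, 158, 162, 162, 165, 173, 195, 216, 234, 243, 245, 246, 246, 241, 222, 182, 151, 139, 150]
284 [37, 36, 39, 37, 39, 33, 32, 35, 34, 37, 34, 31, 39, 53, 91, 122, 126, 129, 137, 147, 161, 162, 162, 161, 161, 161, 163, 167, 178, 197, 216, 234, 244, 246, 243, 234, 223, 195]
```

{"api": "move_arm", "payload": {"rows": [{"dx": 0, "dy": 0, "dz": 0.01, "turn": 0, "fingers": 255}, {"dx": 0, "dy": 0, "dz": 0, "turn": 0, "fingers": 255}, {"dx": 0, "dy": 0, "dz": 0, "turn": 0, "fingers": 80}, {"dx": 0, "dy": 0, "dz": 0, "turn": 0, "fingers": 80}, {"dx": 0, "dy": 0, "dz": 0, "turn": 0, "fingers": 80}]}}

```text
time: 25.72
tcp_pos: [0.5081, -0.1298, 0.065]
tcp_rot: [0.711, 0.703, -0.0, -0.0]
force: [-0.3, 0.4, -0.0]
opening: 0.687
finger_force: 0.0
```

{"api": "move_arm", "payload": {"rows": [{"dx": 0, "dy": 0, "dz": 0.1, "turn": 0, "fingers": 80}, {"dx": 0, "dy": 0, "dz": 0.15, "turn": 0, "fingers": 80}, {"dx": 0, "dy": 0, "dz": 0.15, "turn": 0, "fingers": 80}, {"dx": 0, "dy": 0, "dz": 0.15, "turn": 0, "fingers": 80}, {"dx": 0, "dy": 0, "dz": 0, "turn": 0, "fingers": 80}]}}

```text
time: 26.35
tcp_pos: [0.5108, -0.1307, 0.2343]
tcp_rot: [0.711, 0.703, 0.002, 0.004]
force: [0.5, -1.0, -1.0]
opening: 0.683
finger_force: 0.0
```

```bash
python3 - <<'E'
from h import *
o=readout.get_obs();p=o['tcp_pos'];print(p,o['force'],o['finger_force'])
S=snap('scene','s12');W=snap('wrist','w12')
for b in blobs(S): 
    if 270<b[1][0]<420:print('S',b)
for b in blobs(W): print('W',b)
for y,z in((-.13,.1),(-.185,.115)):
  print([proj(W,[.5085+a,y+b,z]).round().tolist() for a,b in((-.012,.012),(.012,.012),(.012,-.012),(-.012,-.012))])
# bright (top face) blobs in wrist
for b in blobs(W,(100,120,160),(125,255,255),100): print('Wt',b)
E
```

```text
[ 0.51078053 -0.13073898  0.23429995] [ 0.45061343 -0.98655255 -1.01970679] 0.0
S ([329, 214, 59, 27, 679], [357.9, 226.8], [56.0, 17.4], 18.4)
S ([283, 243, 34, 27, 748], [299.7, 256.0], [26.0, 33.0], 90.0)
S ([362, 275, 17, 29, 415], [369.9, 288.5], [28.0, 16.0], 90.0)
W ([524, 146, 116, 155, 13561], [579.8, 222.2], [109.2, 159.7], 2.9)
W ([497, 152, 9, 13, 82], [500.3, 157.9], [12.0, 8.0], 90.0)
W ([495, 251, 6, 11, 63], [497.4, 255.9], [10.0, 5.0], 90.0)
[[303.0, 206.0], [338.0, 205.0], [338.0, 238.0], [304.0, 239.0]]
[[304.0, 288.0], [339.0, 287.0], [339.0, 318.0], [305.0, 318.0]]
Wt ([304, 204, 32, 31, 980], [319.5, 219.0], [30.0, 31.0], 90.0)
Wt ([312, 267, 29, 30, 348], [331.3, 278.6], [29.0, 28.0], 90.0)
```

{"api": "move_arm", "payload": {"rows": [{"dx": 0.005, "dy": -0.147, "dz": 0, "turn": 0, "fingers": 80}, {"dx": 0, "dy": 0, "dz": -0.17, "turn": 0, "fingers": 80}, {"dx": 0, "dy": 0, "dz": -0.17, "turn": 0, "fingers": 80}, {"dx": 0, "dy": 0, "dz": -0.15, "turn": 0, "fingers": 80}, {"dx": 0, "dy": 0, "dz": 0, "turn": 0, "fingers": 80}], "grip_force": 30}}

```text
time: 27.08
tcp_pos: [0.505, -0.172, 0.0786]
tcp_rot: [0.711, 0.703, -0.002, -0.006]
force: [-0.6, 1.0, 0.9]
opening: 0.687
finger_force: 0.0
```

{"api": "move_arm", "payload": {"rows": [{"dx": 0, "dy": 0, "dz": 0, "turn": 0, "fingers": 255}, {"dx": 0, "dy": 0, "dz": 0, "turn": 0, "fingers": 255}, {"dx": 0, "dy": 0, "dz": 0, "turn": 0, "fingers": 255}, {"dx": 0, "dy": 0, "dz": 0, "turn": 0, "fingers": 255}, {"dx": 0, "dy": 0, "dz": 0, "turn": 0, "fingers": 255}]}}

```text
time: 27.7
tcp_pos: [0.5108, -0.1745, 0.0847]
tcp_rot: [0.711, 0.703, 0.001, 0.002]
force: [0.4, -1.5, 6.6]
opening: 0.276
finger_force: 33.5
```

{"api": "move_arm", "payload": {"rows": [{"dx": 0, "dy": 0, "dz": 0.01, "turn": 0, "fingers": 255}, {"dx": 0, "dy": -0.015, "dz": 0, "turn": 0, "fingers": 255}, {"dx": 0, "dy": -0.015, "dz": 0, "turn": 0, "fingers": 255}, {"dx": 0, "dy": -0.007, "dz": 0, "turn": 0, "fingers": 255}, {"dx": 0, "dy": 0, "dz": 0, "turn": 0, "fingers": 255}]}}

```text
time: 28.32
tcp_pos: [0.5099, -0.1832, 0.0865]
tcp_rot: [0.711, 0.703, 0.001, -0.001]
force: [3.5, 5.3, 1.2]
opening: 0.272
finger_force: 32.8
```

Now lower it slightly, release and check.

{"api": "move_arm", "payload": {"rows": [{"dx": 0, "dy": -0.006, "dz": 0, "turn": 0, "fingers": 255}, {"dx": 0, "dy": 0, "dz": -0.01, "turn": 0, "fingers": 255}, {"dx": 0, "dy": 0, "dz": 0, "turn": 0, "fingers": 80}, {"dx": 0, "dy": 0, "dz": 0, "turn": 0, "fingers": 80}, {"dx": 0, "dy": 0, "dz": 0, "turn": 0, "fingers": 80}]}}

```text
time: 28.95
tcp_pos: [0.5094, -0.187, 0.0833]
tcp_rot: [0.711, 0.703, -0.0, -0.0]
force: [-0.0, -0.2, -0.4]
opening: 0.685
finger_force: 0.0
```

{"api": "move_arm", "payload": {"rows": [{"dx": 0, "dy": 0, "dz": 0.13, "turn": 0, "fingers": 80}, {"dx": 0, "dy": 0, "dz": 0.15, "turn": 0, "fingers": 80}, {"dx": 0, "dy": 0.1, "dz": 0.15, "turn": 0, "fingers": 80}, {"dx": 0, "dy": 0.05, "dz": 0.07, "turn": 0, "fingers": 80}, {"dx": 0, "dy": 0, "dz": 0, "turn": 0, "fingers": 80}]}}

```text
time: 29.58
tcp_pos: [0.5106, -0.1416, 0.2353]
tcp_rot: [0.71, 0.704, 0.001, 0.002]
force: [0.5, -0.7, -1.2]
opening: 0.684
finger_force: 0.0
```

```bash
python3 - <<'E'
from h import *
S=snap('scene','s13');W=snap('wrist','w13');W=snap('wrist','w13')
o=readout.get_obs();p=o['tcp_pos'];print(p,o['force'])
for b in blobs(S): 
    if 270<b[1][0]<420:print('S',b)
for b in blobs(load('scene0')): 
    if 300<b[1][0]<320:print('S0',b)
for b in blobs(W,(100,120,160),(125,255,255),100): print('Wt',b)
for y,z in((-.129,.1),(-.185,.115)):
  print(y,[proj(W,[.5085+a,y+b,z]).round().tolist() for a,b in((-.012,.012),(.012,-.012))])
E
```

```text
[ 0.50879853 -0.14215951  0.2320238 ] [-0.11251422 -0.07352821 -0.24754723]
S ([330, 214, 58, 27, 677], [357.9, 226.8], [55.3, 17.4], 18.4)
S ([284, 243, 16, 27, 360], [291.3, 255.8], [26.0, 15.0], 90.0)
S ([304, 246, 17, 28, 379], [312.4, 259.4], [27.0, 16.0], 90.0)
S ([362, 275, 18, 29, 417], [369.9, 288.5], [17.0, 28.0], 0.0)
S0 ([304, 246, 16, 28, 374], [311.6, 259.1], [27.0, 15.0], 90.0)
Wt ([305, 187, 33, 32, 1030], [320.8, 202.4], [31.0, 32.0], 90.0)
-0.129 [[304.0, 187.0], [339.0, 221.0]]
-0.185 [[305.0, 272.0], [340.0, 303.0]]
```

{"api": "move_arm", "payload": {"rows": [{"dx": -0.002, "dy": 0.045, "dz": -0.07, "turn": 0, "fingers": 80}, {"dx": 0, "dy": 0, "dz": -0.17, "turn": 0, "fingers": 80}, {"dx": 0, "dy": 0, "dz": -0.17, "turn": 0, "fingers": 80}, {"dx": 0, "dy": 0, "dz": -0.137, "turn": 0, "fingers": 80}, {"dx": 0, "dy": 0, "dz": 0, "turn": 0, "fingers": 80}], "grip_force": 90}}

```text
time: 30.35
tcp_pos: [0.505, -0.1277, 0.065]
tcp_rot: [0.711, 0.703, -0.003, -0.005]
force: [0.2, 0.5, 0.1]
opening: 0.688
finger_force: 0.0
```

{"api": "move_arm", "payload": {"rows": [{"dx": 0, "dy": 0, "dz": 0, "turn": 0, "fingers": 80}, {"dx": 0, "dy": 0, "dz": 0, "turn": 0, "fingers": 255}, {"dx": 0, "dy": 0, "dz": 0, "turn": 0, "fingers": 255}, {"dx": 0, "dy": 0, "dz": 0, "turn": 0, "fingers": 255}, {"dx": 0, "dy": 0, "dz": 0, "turn": 0, "fingers": 255}]}}

```text
time: 30.98
tcp_pos: [0.5101, -0.1287, 0.0708]
tcp_rot: [0.711, 0.703, 0.001, 0.001]
force: [-1.1, 0.8, 7.3]
opening: 0.267
finger_force: 88.2
```

{"api": "move_arm", "payload": {"rows": [{"dx": 0, "dy": 0, "dz": 0.1, "turn": 0, "fingers": 255}, {"dx": 0, "dy": 0.05, "dz": 0.18, "turn": 0.2, "fingers": 255}, {"dx": -0.03, "dy": 0.18, "dz": 0.1, "turn": 0.4, "fingers": 255}, {"dx": -0.03, "dy": 0.19, "dz": 0, "turn": 0.4, "fingers": 255}, {"dx": -0.037, "dy": 0.19, "dz": 0, "turn": 0.41, "fingers": 255}]}}

```text
time: 31.6
tcp_pos: [0.4798, 0.0562, 0.1842]
tcp_rot: [0.619, 0.786, 0.001, 0.001]
force: [0.5, -0.5, -1.5]
opening: 0.27
finger_force: 88.8
```

{"api": "move_arm", "payload": {"rows": [{"dx": 0, "dy": 0.19, "dz": 0, "turn": 0, "fingers": 255}, {"dx": 0, "dy": 0.129, "dz": -0.03, "turn": 0, "fingers": 255}, {"dx": 0, "dy": 0, "dz": -0.07, "turn": 0, "fingers": 255}, {"dx": 0, "dy": 0, "dz": 0, "turn": 0, "fingers": 255}, {"dx": 0, "dy": 0, "dz": 0, "turn": 0, "fingers": 255}]}}

```text
time: 32.22
tcp_pos: [0.48, 0.1501, 0.1536]
tcp_rot: [0.619, 0.785, 0.0, 0.0]
force: [0.4, -0.6, -1.3]
opening: 0.27
finger_force: 88.8
```

```bash
cat > chk.py <<'E'
from h import *
S=cams.camera('scene');o=readout.get_obs();p=o['tcp_pos'];print(p,o['tcp_rot'].round(3),o['force'])
for b in blobs(S):
    if 160<b[1][0]<230 and 130<b[1][1]<220 or 300<b[1][0]<380:print('S',b)
c,s=np.cos(.236),np.sin(.236)
q=np.array([proj(S,p+[c*a-s*b,s*a+c*b,-.07+z]) for a in(-.012,.012) for b in(-.012,.012) for z in(.05,.1)]);print('upright bbox',q.min(0).round(1),q.max(0).round(1))
E
python3 chk.py
```

```text
[0.4803621  0.14998133 0.15389451] [0.619 0.785 0.    0.   ] [-0.68940413  0.34951684 -2.38307653]
S ([193, 175, 9, 23, 143], [197.5, 185.4], [22.2, 7.7], 87.0)
S ([330, 215, 58, 26, 670], [357.9, 226.8], [55.3, 17.4], 18.4)
S ([305, 246, 16, 28, 376], [312.5, 259.4], [27.0, 15.0], 90.0)
S ([362, 275, 17, 29, 416], [369.9, 288.5], [28.0, 16.0], 90.0)
upright bbox [185.7 172.7] [203.2 198.9]
```

{"api": "move_arm", "payload": {"rows": [{"dx": -0.004, "dy": 0, "dz": -0.02, "turn": 0, "fingers": 255}, {"dx": 0, "dy": 0, "dz": -0.014, "turn": 0, "fingers": 255}, {"dx": 0, "dy": 0, "dz": -0.012, "turn": 0, "fingers": 255}, {"dx": 0, "dy": 0, "dz": -0.012, "turn": 0, "fingers": 255}, {"dx": 0, "dy": 0, "dz": 0, "turn": 0, "fingers": 255}]}}

```text
time: 32.9
tcp_pos: [0.4794, 0.1504, 0.1357]
tcp_rot: [0.619, 0.785, 0.0, 0.0]
force: [0.6, -0.1, -2.8]
opening: 0.266
finger_force: 89.1
```

{"api": "move_arm", "payload": {"rows": [{"dx": 0, "dy": 0, "dz": -0.007, "turn": 0, "fingers": 255}, {"dx": 0, "dy": 0, "dz": -0.007, "turn": 0, "fingers": 255}, {"dx": 0, "dy": 0, "dz": 0, "turn": 0, "fingers": 255}, {"dx": 0, "dy": 0, "dz": 0, "turn": 0, "fingers": 255}, {"dx": 0, "dy": 0, "dz": 0, "turn": 0, "fingers": 255}]}}

```text
time: 33.52
tcp_pos: [0.4794, 0.1505, 0.1317]
tcp_rot: [0.619, 0.785, 0.0, 0.0]
force: [3.9, 0.6, -2.6]
opening: 0.273
finger_force: 88.8
```

```bash
python3 chk.py
```

```text
[0.47936865 0.15045685 0.13172563] [0.619 0.785 0.    0.   ] [ 4.29877077 -0.14815991 -2.90636884]
S ([193, 184, 10, 23, 142], [198.3, 194.5], [8.9, 22.1], 2.7)
S ([329, 214, 59, 27, 677], [357.7, 226.8], [56.0, 17.4], 18.4)
S ([304, 246, 17, 28, 378], [312.4, 259.5], [27.0, 16.0], 90.0)
S ([362, 275, 17, 29, 413], [369.9, 288.5], [28.0, 16.0], 90.0)
upright bbox [186.3 181.8] [203.6 207.8]
```

{"api": "move_arm", "payload": {"rows": [{"dx": 0.002, "dy": 0, "dz": -0.008, "turn": 0, "fingers": 255}, {"dx": 0, "dy": 0, "dz": -0.008, "turn": 0, "fingers": 255}, {"dx": 0, "dy": 0, "dz": -0.008, "turn": 0, "fingers": 255}, {"dx": 0, "dy": 0, "dz": -0.008, "turn": 0, "fingers": 255}, {"dx": 0, "dy": 0, "dz": 0, "turn": 0, "fingers": 255}], "grip_force": 110}}

```text
time: 34.2
tcp_pos: [0.4795, 0.1504, 0.1221]
tcp_rot: [0.619, 0.785, 0.0, 0.0]
force: [2.0, 0.4, 0.6]
opening: 0.263
finger_force: 108.3
```

{"api": "move_arm", "payload": {"rows": [{"dx": 0, "dy": 0, "dz": -0.006, "turn": 0, "fingers": 255}, {"dx": 0, "dy": 0, "dz": -0.006, "turn": 0, "fingers": 255}, {"dx": 0, "dy": 0, "dz": 0, "turn": 0, "fingers": 255}, {"dx": 0, "dy": 0, "dz": 0, "turn": 0, "fingers": 255}, {"dx": 0, "dy": 0, "dz": 0, "turn": 0, "fingers": 255}]}}

```text
time: 34.83
tcp_pos: [0.4796, 0.1504, 0.1207]
tcp_rot: [0.619, 0.785, 0.001, 0.001]
force: [-1.2, -1.5, 19.3]
opening: 0.264
finger_force: 110.6
```

{"api": "move_arm", "payload": {"rows": [{"dx": 0, "dy": 0, "dz": -0.005, "turn": 0, "fingers": 255}, {"dx": 0, "dy": 0, "dz": 0, "turn": 0, "fingers": 255}, {"dx": 0, "dy": 0, "dz": 0, "turn": 0, "fingers": 255}, {"dx": 0, "dy": 0, "dz": 0, "turn": 0, "fingers": 255}, {"dx": 0, "dy": 0, "dz": 0, "turn": 0, "fingers": 255}]}}

```text
time: 35.45
tcp_pos: [0.4796, 0.1505, 0.1205]
tcp_rot: [0.619, 0.785, 0.001, 0.001]
force: [-5.0, -1.3, 30.6]
opening: 0.272
finger_force: 112.0
```

```bash
python3 chk.py; python3 -c "
from h import *
for i in range(3): cams.camera('side')
o=readout.get_obs();print(o['tcp_pos'],o['force'],o['time'])
D=snap('side','dz')
for n in ('yellow',):
  print(blobs(D,(20,120,80),(35,255,255),300), blobs(load('side0'),(20,120,80),(35,255,255),300))
"
```

```text
[0.47963525 0.15044704 0.12051958] [0.619 0.785 0.001 0.001] [-4.85793902 -0.89465878 31.20085442]
S ([194, 188, 10, 23, 145], [198.9, 198.6], [22.2, 8.3], 86.8)
S ([329, 214, 59, 27, 681], [357.7, 226.8], [56.0, 17.4], 18.4)
S ([305, 247, 16, 27, 376], [312.5, 259.5], [26.0, 15.0], 90.0)
S ([362, 275, 17, 29, 414], [369.9, 288.6], [28.0, 16.0], 90.0)
upright bbox [187.  186.2] [204.2 212.1]
[0.47963679 0.15045737 0.12053679] [-3.45175361 -0.81917707 31.32627288] 35.65
[([229, 316, 72, 39, 1423], [265.0, 334.8], [65.8, 29.8], 22.1), ([276, 337, 28, 55, 852], [288.6, 364.6], [52.9, 27.1], 87.5), ([228, 338, 48, 54, 1417], [252.2, 364.2], [65.7, 29.5], 26.6)] [([229, 316, 72, 39, 1423], [265.0, 334.8], [65.8, 29.8], 22.1), ([228, 338, 48, 54, 1417], [252.1, 364.1], [65.7, 29.5], 26.6), ([276, 338, 28, 54, 852], [288.8, 364.4], [52.1, 27.1], 87.8)]
```

The driver is upright, fully down and steady at about 31 N. The rejected one stands in its rack place and the yellow box has not moved.

```bash
python3 -c "
from station import workorder; print(workorder.sign_off())"
```

```text
the job is handed in; nothing more can be done
None
```

The middle driver fits: it is seated over the nut and held down at about 31 N, with the washer flat judging by depth and force; place_1's driver did not fit and is back upright in the rack, after I knocked it while carrying the middle one (which tilted in the grip) and reset both; place_3's was never tried, and no verdict came back at hand-in.

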